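Gang-clamp the spindle blanks and set the vise to 45 degrees

TASK

Gang up the short wooden spindle blanks for sanding: pinch in the thumb button of the quick-release vise and slide its jaw open, lay every spindle flat on the bed between the jaws, side by side across the bed and centred on it, then slide the jaw up so that the row is clamped tight and let go of it. Only then take the turning handle and swivel the vise counter-clockwise until its pointer has gone three clicks past the zero line (45 degrees). Leave the cans, jar and other clutter where they are.

Things in the scene. Friction and masses are not known exactly. Their poses are not given: they have to be found in the camera images.
- vise_base: the swivel vise's fixed round foot, bolted down: a ring 192 mm across, 18 mm high, with four bolt lugs. Origin on the table on the swivel's axis; z up. Its top edge has white marks, one per 15 degree click, every third one long; the zero line, on the foot's -y side, is the one broad mark, between two brass studs.
- vise (a joint): angle of the vise on its foot (rad), range -1.75 to 1.75: 0 when the vise's white pointer is at the zero line, positive counter-clockwise from above. It clicks and settles every 15 degrees (0.2618 rad); to pass a click takes about 0.4 N m, 3 N at the handle. Left between clicks it mostly drops into the nearer one. The foot stays still; the rest turns.
- handle (a point): middle of the black upright turning handle at the vise's tail, a sleeve 18 mm across that spins freely on its post, 48 to 98 mm above the table. This point is 78 mm above the table, 125 mm from the swivel's axis on the vise's -x side, and 49 mm behind the back of the fixed jaw. Axes as the fixed jaw.
- fixed_jaw: the fixed jaw, turning with the vise: 56 mm wide, 32 mm high, 16 mm thick. Origin on the bed at the middle of the foot of its clamping face; x points along the bed to the sliding jaw, y across the bed, z up. The bed is a flat bar 96 mm wide, its top 60 mm above the table, reaching 195 mm in +x of this face; the swivel's axis is 60 mm in +x of it.
- jaw: the sliding jaw, 56 mm wide, 33 mm high, 12 mm thick with its black springy facing (2 N, then 1 mm per 2.5 N, 4 mm at most), grip block behind. Origin on the bed, mid-foot of that face uncompressed; axes as the fixed jaw; its distance from the fixed jaw's origin is the opening, 0 to 140 mm. A brake holds it (some 40 N) till the thumb button is pressed in; then it slides with 2 to 3 N.
- jaw_grip (a point): where to pinch the sliding jaw's grip block, across y: 31 mm behind the jaw's face, 98 mm above the table. The block reaches 12 to 50 mm behind the face and from y = -17 to +15 mm, top 113 mm above the table; the thumb button stands 6 mm out of its +y side, so it is 38 mm across, 32 mm with the button in. Axes as the fixed jaw.
- release (a joint): how far the thumb button is pressed into the grip block's +y side (m): about 0 (within 1 mm) out, brake on; 0.006 fully in. The button is a black pad 24 mm long and 20 mm high, its middle at the height of point jaw_grip. It takes 9 N to start and 12 N fully in, frees the brake within the first millimetre, and springs out when let go.
- spindle1: a short wooden spindle blank, lying down: a square body 24 by 24 mm and 36 mm long, with a round tenon 18 mm across and 13 mm long at each end, 62 mm over all along its y. All four long sides are alike. Origin at its very middle, 12 mm above what it lies on. About 40 g. All the spindles are alike; not always there.
- spindle2: a short wooden spindle blank, lying down: a square body 24 by 24 mm and 36 mm long, with a round tenon 18 mm across and 13 mm long at each end, 62 mm over all along its y. All four long sides are alike. Origin at its very middle, 12 mm above what it lies on. About 40 g. All the spindles are alike; not always there.
- spindle3: a short wooden spindle blank, lying down: a square body 24 by 24 mm and 36 mm long, with a round tenon 18 mm across and 13 mm long at each end, 62 mm over all along its y. All four long sides are alike. Origin at its very middle, 12 mm above what it lies on. About 40 g. All the spindles are alike; not always there.
- spindle4: a short wooden spindle blank, lying down: a square body 24 by 24 mm and 36 mm long, with a round tenon 18 mm across and 13 mm long at each end, 62 mm over all along its y. All four long sides are alike. Origin at its very middle, 12 mm above what it lies on. About 40 g. All the spindles are alike; not always there.
- spindle5: a short wooden spindle blank, lying down: a square body 24 by 24 mm and 36 mm long, with a round tenon 18 mm across and 13 mm long at each end, 62 mm over all along its y. All four long sides are alike. Origin at its very middle, 12 mm above what it lies on. About 40 g. All the spindles are alike; not always there.
- can1: dark spray can with a paper band, 66 mm across and 190 mm tall; not part of the job. Origin at its underside.
- can2: grey spray can without a band, 66 mm across and 190 mm tall; not part of the job. Origin at its underside.
- paint_jar: glass paint jar, 60 mm across and 62 mm tall; not part of the job. Origin at its underside.
- pumpkin: small prop pumpkin, 76 mm across and about 60 mm tall; not part of the job. Origin at its underside.
- tape_roll: roll of masking tape lying flat, 100 mm across and 24 mm tall; not part of the job. Origin at its underside.
- brush: paint brush lying down; not part of the job. Origin at its underside.
- towel_roll: standing roll of paper towel, 104 mm across and 220 mm tall; not part of the job. Origin at its underside.

How it is judged:
On the way, in this order (a step that is already met when the one before it is completed fails the run):
1. all the spindles lie in a row between the jaws and are clamped tight, and the jaw is let go (x of spindle1 in the frame of fixed_jaw between 0.006 and 0.135 m and x of each of spindle1, spindle2, spindle3, spindle4, spindle5 in the frame of jaw below -0.006 m and y of spindle1 in the frame of fixed_jaw between -0.013 and 0.013 m and z of spindle1 in the frame of fixed_jaw between 0.008 and 0.015 m and angle between the y axis of each of spindle1, spindle2, spindle3, spindle4, spindle5 and the y axis of fixed_jaw, either way round below 0.15 rad and x of spindle2 in the frame of fixed_jaw between 0.006 and 0.135 m and y of spindle2 in the frame of fixed_jaw between -0.013 and 0.013 m and z of spindle2 in the frame of fixed_jaw between 0.008 and 0.015 m and x of spindle3 in the frame of fixed_jaw between 0.006 and 0.135 m and y of spindle3 in the frame of fixed_jaw between -0.013 and 0.013 m and z of spindle3 in the frame of fixed_jaw between 0.008 and 0.015 m and x of spindle4 in the frame of fixed_jaw between 0.006 and 0.135 m and y of spindle4 in the frame of fixed_jaw between -0.013 and 0.013 m and z of spindle4 in the frame of fixed_jaw between 0.008 and 0.015 m and x of spindle5 in the frame of fixed_jaw between 0.006 and 0.135 m and y of spindle5 in the frame of fixed_jaw between -0.013 and 0.013 m and z of spindle5 in the frame of fixed_jaw between 0.008 and 0.015 m and (contact force between jaw and spindle1 above 1 N or contact force between jaw and spindle2 above 1 N or contact force between jaw and spindle3 above 1 N or contact force between jaw and spindle4 above 1 N or contact force between jaw and spindle5 above 1 N) and (contact force between fixed_jaw and spindle1 above 1 N or contact force between fixed_jaw and spindle2 above 1 N or contact force between fixed_jaw and spindle3 above 1 N or contact force between fixed_jaw and spindle4 above 1 N or contact force between fixed_jaw and spindle5 above 1 N) and contact force between jaw and the fingers below 0.3 N and value of joint release below 0.0015 m and value of joint vise below 0.15 rad), for 0.3 s.
2. the vise is swivelled to three clicks past the zero line (value of joint vise between 0.725 and 0.845 rad), for 0.3 s.
At the end, for the whole second after the job is handed in: all spindles lie flat on the bed between the jaws (within 13 mm of mid-bed, across it within 0.15 rad), both jaws press on the row with over 1 N, the button is out, the vise rests at the third click past zero (0.785 rad within 0.06), and all is still (all of step 2 and x of spindle1 in the frame of fixed_jaw between 0.006 and 0.135 m and x of each of spindle1, spindle2, spindle3, spindle4, spindle5 in the frame of jaw below -0.006 m and y of spindle1 in the frame of fixed_jaw between -0.013 and 0.013 m and z of spindle1 in the frame of fixed_jaw between 0.008 and 0.015 m and angle between the y axis of each of spindle1, spindle2, spindle3, spindle4, spindle5 and the y axis of fixed_jaw, either way round below 0.15 rad and x of spindle2 in the frame of fixed_jaw between 0.006 and 0.135 m and y of spindle2 in the frame of fixed_jaw between -0.013 and 0.013 m and z of spindle2 in the frame of fixed_jaw between 0.008 and 0.015 m and x of spindle3 in the frame of fixed_jaw between 0.006 and 0.135 m and y of spindle3 in the frame of fixed_jaw between -0.013 and 0.013 m and z of spindle3 in the frame of fixed_jaw between 0.008 and 0.015 m and x of spindle4 in the frame of fixed_jaw between 0.006 and 0.135 m and y of spindle4 in the frame of fixed_jaw between -0.013 and 0.013 m and z of spindle4 in the frame of fixed_jaw between 0.008 and 0.015 m and x of spindle5 in the frame of fixed_jaw between 0.006 and 0.135 m and y of spindle5 in the frame of fixed_jaw between -0.013 and 0.013 m and z of spindle5 in the frame of fixed_jaw between 0.008 and 0.015 m and (contact force between jaw and spindle1 above 1 N or contact force between jaw and spindle2 above 1 N or contact force between jaw and spindle3 above 1 N or contact force between jaw and spindle4 above 1 N or contact force between jaw and spindle5 above 1 N) and (contact force between fixed_jaw and spindle1 above 1 N or contact force between fixed_jaw and spindle2 above 1 N or contact force between fixed_jaw and spindle3 above 1 N or contact force between fixed_jaw and spindle4 above 1 N or contact force between fixed_jaw and spindle5 above 1 N) and contact force between jaw and the fingers below 0.3 N and value of joint release below 0.0015 m and velocity of joint vise between -0.05 and 0.05 rad/s and linear speed of each of spindle1, spindle2, spindle3, spindle4, spindle5 below 0.02 m/s); the robot touches nothing.
It fails at once if a can, the jar, pumpkin, tape, brush or towel roll is displaced by more than 40 mm (distance of any of can1, can2, paint_jar, pumpkin, tape_roll, brush, towel_roll from where it was at the start of the episode above 0.04 m).
Of spindle1, spindle2, spindle3, spindle4, spindle5 only 3 to 5 are there at a start; the rules pass over those that are not, and their reading is None.
At some moment in a run one of spindle1, spindle2, spindle3, spindle4, spindle5 may be knocked a few centimetres aside while the robot is not near it.
It also fails if it takes over 208 s, if anything falls off the work surface, if the arm or the gripper's body presses on something with over 40 N, if the wrist force passes 120 N, or if a joint passes its speed limit or range.

ROBOT

A 6-joint arm with a two-finger parallel gripper is mounted at the origin on the work surface. World frame = base frame: x ahead of the robot, y to its left, z up, the work surface at z = 0. Lengths are in m, angles in rad, forces in N, time in s.
With the tool pointing down it reaches from about 0.375 to 0.9 m from the base axis. Payload 3.1 kg.
Tool frame: the origin (TCP) lies midway between the tips of the shut fingers; the grasp point (between the pads) lies robot.grip_depth behind it (robot.grip_depth is the distance from the TCP to the grasp point, in m); z points along the fingers, y is the line along which they close (so a half turn about z gives the same grasp; the last joint's range is limited). The gripper opens to 87 mm and grips with 3 to 60 N. Pads are 19 mm wide; open, the fingers measure 117 mm over their backs; the gripper's body (75 mm by 190 mm) begins 51 mm behind the grasp point.
Start: joints at [-1.371, 0.527, 1.433, -0, 1.181, -0.178], TCP at [0.231, -0.581, 0.223] pointing down, gripper open.
Joint ranges: [-3.08, 3.08], [-0.75, 2.2], [0.22, 2.44], [-1.43, 4.57], [0, 2.65], [-2.85, 2.85]. Speed limits (rad/s): [2.79, 2.79, 3.14, 3.14, 3.14, 3.14].

INTERFACE

Orientations are given as a unit quaternion [x, y, z, w].
In Python, from rig import robot, cams, hand_in gives the robot as it stands (robot), with the cameras (cams) and the job as plain functions.
- The arm moves only by the shell command python3 nudge.py [OPENING] [FORCE], which reads ROWS from standard input. ROWS is a JSON list of rows, 1 to 20 of them, each written [[dx, dy, dz], turn]: dx, dy, dz in m, then a turn about the tool's z in rad; each row shifts and turns the commanded pose from where the row before left it, along the tool's axes as they then stand; what a row does not reach is not made up. A row lasts 1/12 s, in which the tool goes at most 0.0417 m and 0.125 rad, less where a joint would pass 70% of its speed; a pose out of reach is approached as far as the arm can. OPENING is the finger opening in m, set as the command begins (- or left out keeps the last). The fingers move at their own pace and stop on an object; FORCE is the grip in N (left out, the last holds). Time passes only in rows, so rows that do not move let the fingers close. It prints the time, the measured TCP pose, the force, the opening and the grip force at its end. Input that does not fit is refused with a message, and nothing moves.
- robot.get_obs(): the state, without advancing time (a new reading comes with each control period).
- cams.camera(name): name is "side" or "top" or "wrist"; returns a dict with "img" (400x640x3 uint8, red, green, blue), "fx", "fy", "cx", "cy" (pixels), "k1" (the pictures are not rectified: a ray, as slopes to the right and down, at radius r is drawn at 1 + k1 r^2 times it, then the intrinsics apply), "xyz" and "attitude" of the camera in the world. Camera axes: x right, y down, z forward; pixel columns grow to the right and rows downward; lengths in m; the calibration is good to about 2 mm. A picture is of the moment at which its call begins. There is no depth.
- hand_in(): hands the job in; it is judged then, once.
The state is a dict: "time": time; "q": joint angles; "joint_velocities": joint speeds; "joint_torque": joint torques, N m; "position": TCP position; "tool_rot": TCP orientation; "ft_force": force on the tool from outside, world axes, zero at the start; "moment": the same for the moment, N m; "grip_width": finger opening in m; "grip_force": force on a finger pad.
Only numpy, scipy, OpenCV 4.12 (cv2) and the standard library are available. Lean on these libraries where they do the work, as an engineer would, in place of code of your own. Each camera call takes 0.05 s, during which the arm holds its last target. There are 200 camera calls.

## Working session

There is one attempt and no reset: what is moved stays moved. The work goes in short steps, Python scripts to look and compute and a shell command to move; the robot and the scene stay as the last step left them, time stands still between calls to the robot, and variables do not carry over. Pictures are saved under pics/ and viewed, at most 17 in all, crops included, and the job is handed in when it is done.

```bash
ls; mkdir -p pics
cat > h.py <<'E'
import numpy as np,cv2
from scipy.spatial.transform import Rotation as R
from rig import robot, cams, hand_in
def snap(n,f):
    c=cams.camera(n); cv2.imwrite(f'pics/{f}.png',cv2.cvtColor(c['img'],cv2.COLOR_RGB2BGR)); return c
def rot(a):
    a=np.array(a,float)
    return a if a.shape==(3,3) else R.from_quat(a).as_matrix()
def ray(c,u,v):
    d=np.array([(u-c['cx'])/c['fx'],(v-c['cy'])/c['fy']]); s=d.copy()
    for _ in range(20): s=d/(1+c['k1']*(s@s))
    return np.array(c['xyz']),rot(c['attitude'])@np.array([s[0],s[1],1])
def onz(c,u,v,z):
    o,d=ray(c,u,v); return o+d*(z-o[2])/d[2]
def two(c1,p1,c2,p2):
    o1,d1=ray(c1,*p1);o2,d2=ray(c2,*p2)
    t=np.linalg.lstsq(np.c_[d1,-d2],o2-o1,rcond=None)[0]
    a,b=o1+d1*t[0],o2+d2*t[1]; return (a+b)/2,np.linalg.norm(a-b)
def proj(c,P):
    x=rot(c['attitude']).T@(np.array(P)-np.array(c['xyz'])); s=x[:2]/x[2]; s=s*(1+c['k1']*(s@s))
    return np.array([c['cx']+c['fx']*s[0],c['cy']+c['fy']*s[1]])
E
python3 - <<'E'
from h import *
import pickle
print(robot.get_obs(),robot.grip_depth)
for n in('top','side','wrist'):
    c=snap(n,n+'0'); pickle.dump(c,open(n+'0.pkl','wb')); print(n,{k:c[k] for k in c if k!='img'})
E
```

```text
nudge.py
pics
rig.py
{'time': 0.0, 'q': array([-1.37047812e+00,  5.28466724e-01,  1.43387985e+00, -1.56484903e-05,
        1.18137232e+00, -1.78469746e-01]), 'joint_velocities': array([-2.97471511e-04, -1.15620268e-05, -1.38541702e-03,  9.76500513e-04,
        1.64376525e-03, -6.53619131e-04]), 'joint_torque': array([ 2.11090100e-04, -4.40038347e+01, -1.76589364e+01,  6.33563125e-02,
        5.81403694e-02, -1.69989526e-04]), 'position': array([ 0.23101782, -0.57996766,  0.22157842]), 'tool_rot': array([ 9.82117392e-01,  1.88266563e-01, -1.88483529e-05, -1.06297569e-03]), 'ft_force': array([ 0.17187317,  0.74889809, -0.53922152]), 'moment': array([-0.02169707, -0.01489972,  0.04524018]), 'grip_force': 0.0, 'grip_width': 0.08706923364860014} 0.0187
top {'fx': 488.83931491533815, 'fy': 488.83931491533815, 'cx': 321.10874558068537, 'cy': 195.71461620036578, 'k1': 0.019240312269480888, 'xyz': array([0.34204566, 0.04597698, 1.47674063]), 'attitude': array([-0.70272584,  0.70799266, -0.05185605,  0.04726234])}
side {'fx': 418.8750960809715, 'fy': 418.8750960809715, 'cx': 321.40060773822717, 'cy': 200.56642440231235, 'k1': -0.021387596657370608, 'xyz': array([ 0.14671502, -1.00962144,  0.72909776]), 'attitude': array([ 0.85295476, -0.13412078,  0.08978679, -0.4964052 ])}
wrist {'fx': 332.62675036331177, 'fy': 332.62675036331177, 'cx': 323.3770170012908, 'cy': 201.017049619434, 'k1': -0.0003520779871151737, 'xyz': array([ 0.29192454, -0.55495376,  0.38345722]), 'attitude': array([ 0.82123368, -0.55736965, -0.06935275,  0.10052118])}
```

View pics/top0.png

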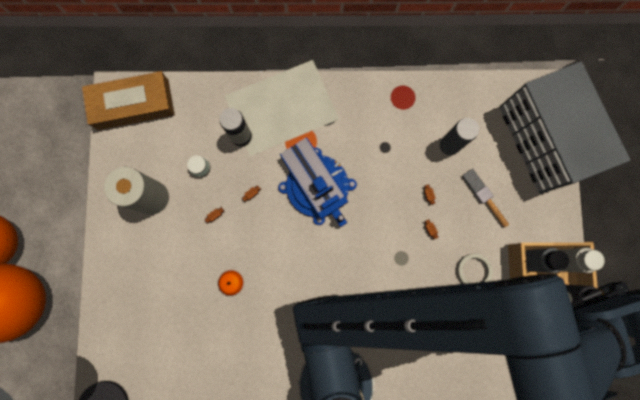

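View pics/side0.png

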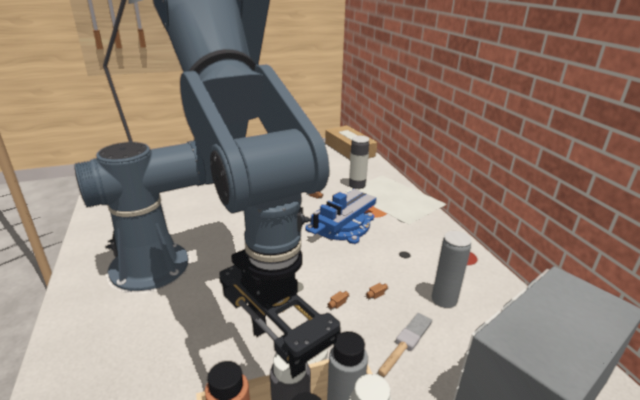

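Top view: four spindles at about (251,193), (214,215), (429,194) and (431,229). The vise is at (317,185), with its handle at about (341,220) and the bed running up-left. A fifth spindle could be hidden under the arm. I'll zoom in on the vise and locate things.

Run:
```python
from h import *
import pickle
c=pickle.load(open('top0.pkl','rb'));s=pickle.load(open('side0.pkl','rb'))
im=cv2.cvtColor(c['img'],cv2.COLOR_RGB2BGR)
a=cv2.resize(im[125:240,260:375],(560,560),interpolation=cv2.INTER_CUBIC)
cv2.imwrite('pics/vz.png',a)
for n,u,v,z in [('sp',251,193,.012),('sp',214,215,.012),('sp',429,194,.012),('sp',431,229,.012),('vise',318,187,.018),('handle',341,222,.09),('bedend',290,148,.06),('pump',230,282,.03),('can1',235,140,0.0),('jar',198,166,.03),('can2',455,145,0),('tape',472,270,.02),('towel',130,195,0.1),('brush',484,197,0.01),('box',515,262,.05)]:
    print(n,onz(c,u,v,z).round(3))
hsv=cv2.cvtColor(im,cv2.COLOR_BGR2HSV)
m=cv2.inRange(hsv,(4,110,50),(16,255,200))
n,l,st,ce=cv2.connectedComponentsWithStats(m)
for i in range(1,n):
    if 40<st[i,4]<400: print(st[i],ce[i].round(1),onz(c,*ce[i],.012).round(3))
```

```text
sp [0.559 0.248 0.012]
sp [0.493 0.358 0.012]
sp [ 0.552 -0.291  0.012]
sp [ 0.446 -0.293  0.012]
vise [0.575 0.045 0.018]
handle [ 0.462 -0.02   0.09 ]
bedend [0.686 0.127 0.06 ]
pump [0.295 0.303 0.03 ]
can1 [0.727 0.301 0.   ]
jar [0.639 0.405 0.03 ]
can2 [ 0.706 -0.38   0.   ]
tape [ 0.324 -0.407  0.02 ]
towel [0.542 0.577 0.1  ]
brush [ 0.542 -0.458  0.01 ]
box [ 0.346 -0.523  0.05 ]
[285 131  32  18 253] [302.2 139.3] [0.724 0.092 0.012]
[116 179  15  14 150] [123.2 185.7] [0.583 0.633 0.012]
[424 185  11  19 149] [429.1 194.1] [ 0.552 -0.292  0.012]
[243 186  17  15 141] [250.8 193. ] [0.559 0.248 0.012]
[487 200  21  27 185] [496.9 213. ] [ 0.493 -0.493  0.012]
[205 208  19  15 148] [213.8 214.7] [0.494 0.358 0.012]
[425 220  13  19 155] [430.9 229.1] [ 0.446 -0.293  0.012]
[508 243  24  35 359] [517.1 261. ] [ 0.349 -0.544  0.012]
[548 243  36   6 104] [565.1 245.5] [ 0.394 -0.69   0.012]
[524 244  23   6  65] [534.3 247. ] [ 0.39  -0.598  0.012]
[218 270  26  26 270] [230.9 282.5] [0.293 0.303 0.012]
[556 271  42  18 299] [578.8 278.7] [ 0.297 -0.722  0.012]
```

View pics/vz.png

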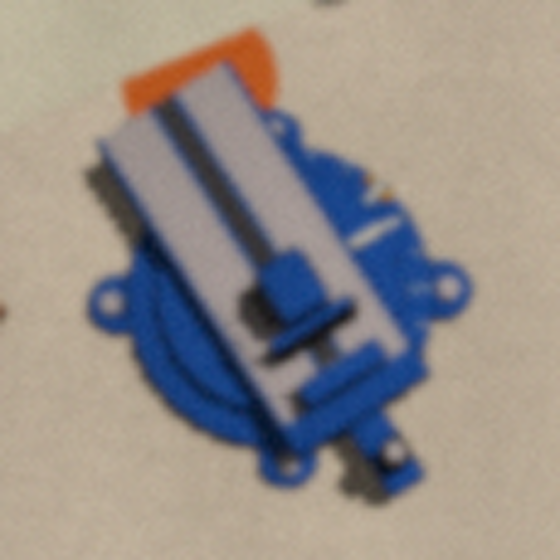

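The pointer is the white stripe at crop (375,235) and the brass studs are at about (380,190). So the vise is 1–2 clicks clockwise of zero, at yaw ~0.55. I'll lift the arm and move over the vise for a wrist view.

```bash
echo '[[[0, 0, -0.03], 0], [[0, 0, -0.03], 0], [[0, 0, -0.03], 0], [[0.027, -0.022, 0], 0], [[0.034, -0.028, 0], 0], [[0.034, -0.028, 0], 0], [[0.034, -0.028, 0], 0], [[0.034, -0.028, 0], 0], [[0.034, -0.028, 0], 0], [[0.034, -0.028, 0], 0], [[0.034, -0.028, 0], 0], [[0.034, -0.028, 0], 0], [[0.034, -0.028, 0], 0], [[0.034, -0.028, 0], 0], [[0.034, -0.028, 0], 0], [[0.034, -0.028, 0], 0], [[0.034, -0.028, 0], 0], [[0.034, -0.028, 0], 0], [[0.034, -0.028, 0], 0], [[0, 0, 0], 0]]' | python3 nudge.py 0.087 20
python3 - <<'E'
from h import *
import pickle
for n in('top','wrist'):
    c=snap(n,n+'1'); pickle.dump(c,open(n+'1.pkl','wb'))
E
```

```text
time: 1.82
position: [0.5519, 0.0038, 0.3123]
tool_rot: [0.981, 0.192, 0.002, -0.002]
ft_force: [0.1, -1.4, 0.3]
grip_width: 0.0869
grip_force: 0.0
```

View pics/wrist1.png

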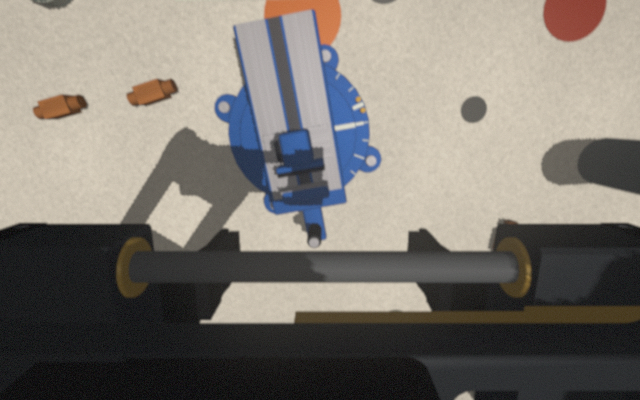

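View pics/top1.png

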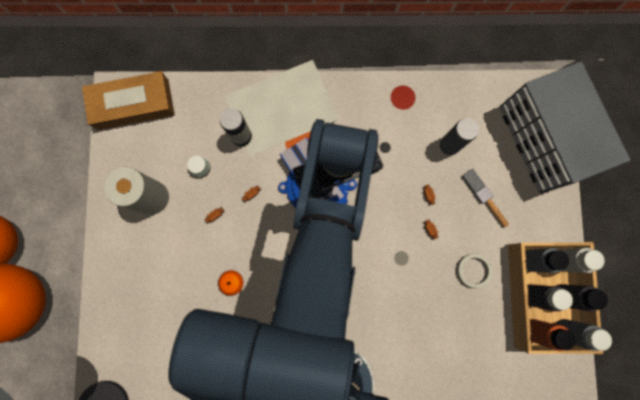

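Wrist view: the bed far corners are at (234,26) and (314,10), the handle top at (314,236), the pointer at (350,126) and the studs at (361,104). Two spindles are on the left. The top view confirms four spindles only.

Run:
```python
from h import *
import pickle
c=pickle.load(open('wrist1.pkl','rb'))
A=onz(c,234,26,.06);B=onz(c,314,10,.06);L=onz(c,272,200,.06);Rr=onz(c,345,201,.06);H=onz(c,314,236,.098)
print(A,B,L,Rr,H,np.linalg.norm(A-B))
for p,q in((L,A),(Rr,B)): d=q-p; print(np.arctan2(d[1],d[0]))
P=onz(c,362,124,.018);S=onz(c,361,102,.018);S2=onz(c,366,109,.018);print('ptr,studs',P,S,S2)
im=cv2.cvtColor(c['img'],cv2.COLOR_RGB2BGR)
cv2.imwrite('pics/vz1.png',cv2.resize(im[0:250,200:400],(640,800),interpolation=cv2.INTER_CUBIC)[:600])
```

```text
[0.66661102 0.15851883 0.06      ] [0.71579512 0.08045472 0.06      ] [0.49155022 0.04946244 0.06      ] [ 0.52541936 -0.03778344  0.06      ] [ 0.47961854 -0.01431619  0.098     ] 0.09226636082513967
0.5571330824577031
0.5557738504136893
ptr,studs [ 0.62287182 -0.0240686   0.018     ] [ 0.64821124 -0.01154846  0.018     ] [ 0.64255243 -0.0212245   0.018     ]
```

View pics/vz1.png

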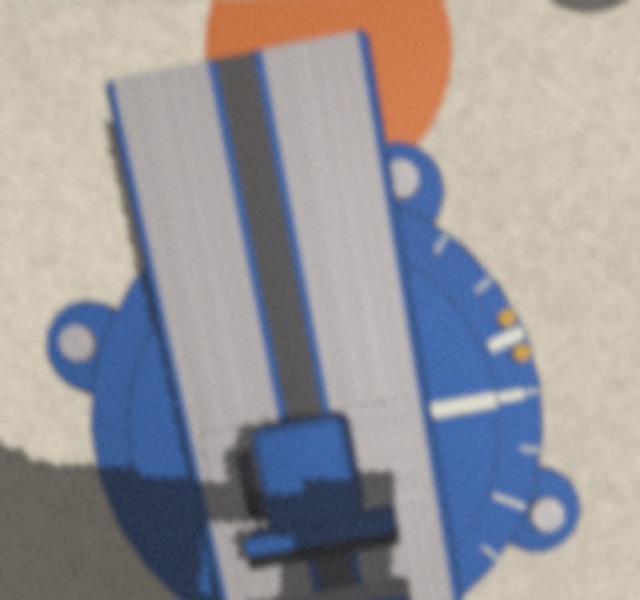

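The pointer stands one click clockwise of zero (−15°), so the vise must turn +60°, from yaw 0.556 to 1.604. Next I'll take a second wrist view, turned to the vise and further back.

```bash
echo '[[[-0.025, 0, 0.012], 0], [[-0.025, 0, 0.012], 0], [[-0.025, 0, 0.012], 0], [[-0.025, 0, 0.012], 0], [[0, 0, 0.012], -0.09], [[0, 0, 0], -0.09], [[0, 0, 0], 0], [[0, 0, 0], 0]]' | python3 nudge.py
python3 - <<'E'
from h import *
import pickle
c=snap('wrist','wrist2'); pickle.dump(c,open('wrist2.pkl','wb'))
im=cv2.cvtColor(c['img'],cv2.COLOR_RGB2BGR)
cv2.imwrite('pics/vz2.png',cv2.resize(im[0:250,180:440],(780,600*780//780),interpolation=cv2.INTER_CUBIC) if 0 else cv2.resize(im[20:220,200:440],(720,600),interpolation=cv2.INTER_CUBIC))
o=robot.get_obs();Rm=R.from_quat(o['tool_rot']).as_matrix();print(o['position'],np.arctan2(Rm[1,0],Rm[0,0]))
E
```

```text
time: 2.58
position: [0.456, -0.0409, 0.2527]
tool_rot: [0.962, 0.274, -0.0, 0.0]
ft_force: [0.0, 0.3, -0.0]
grip_width: 0.0869
grip_force: 0.0
[ 0.45647767 -0.04071717  0.2528743 ] 0.5549569781182138
```

View pics/vz2.png

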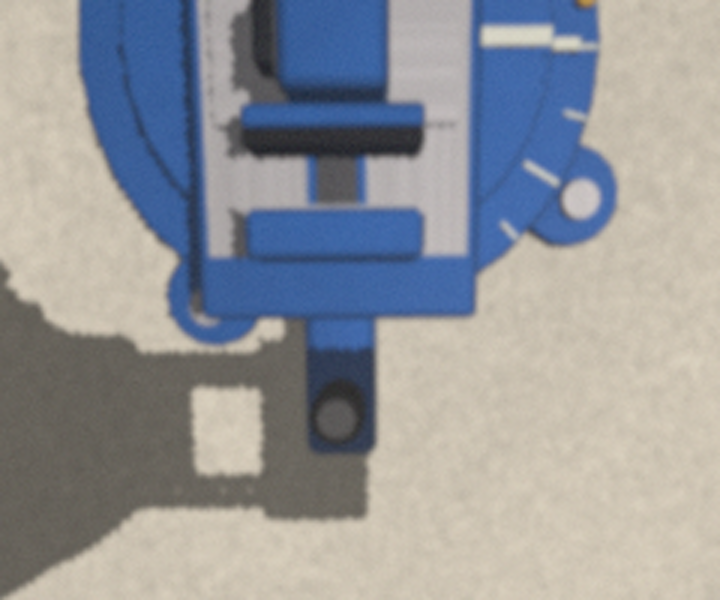

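Second wrist view (crop ×3): handle top at (340,418), fixed jaw top at v 210–258 and u 245–423, sliding jaw top at v 103–128 with the black facing below it, grip block at u 278–387, and pointer at (517,36).

Run:
```python
from h import *
import pickle
c1=pickle.load(open('wrist1.pkl','rb'));c=pickle.load(open('wrist2.pkl','rb'));t=pickle.load(open('top1.pkl','rb'));s=pickle.load(open('side0.pkl','rb'))
f=lambda u,v:(200+u/3,20+v/3)
print('cam',np.array(c['xyz']).round(3))
d=np.array([np.cos(.556),np.sin(.556),0]);n=np.array([-d[1],d[0],0])
O=np.array([.5256,.0165,0])
loc=lambda P:np.round([(P-O)@d,(P-O)@n,P[2]],4)
print('handle2view',[x.round(4) for x in two(c1,(314,236),c,f(340,418))[:1]])
for nm,p,z in [('handle',(340,418),.098),('fjfrontL',(245,210),.092),('fjfrontR',(423,210),.092),('fjbackL',(245,258),.092),('bedtailL',(203,316),.06),('bedtailR',(473,316),.06),('bedL',(200,180),.06),('bedR',(471,180),.06),('bedL0',(193,20),.06),('bedR0',(473,20),.06),('jawtopfrontL',(243,128),.093),('jawtopfrontR',(423,128),.093),('jawbackL',(243,103),.093),('blockL',(278,60),.113),('blockR',(387,60),.113),('jawfoot?',(330,155),.06)]:
    print(nm,loc(onz(c,*f(*p),z)))
# spindles 2-view heights
def cent(c):
    h=cv2.cvtColor(c['img'],cv2.COLOR_RGB2HSV);m=cv2.inRange(h,(4,110,50),(16,255,220));m=cv2.morphologyEx(m,cv2.MORPH_OPEN,np.ones((3,3)))
    k,_,st,ce=cv2.connectedComponentsWithStats(m);return [(ce[i],st[i,4]) for i in range(1,k) if 40<st[i,4]<2500]
for nm,cc in(('w1',c1),('w2',c),('top',t),('side',s)):
    for p,a in cent(cc): print(nm,p.round(1),a,onz(cc,*p,.012).round(4))
```

```text
cam [ 0.512 -0.005  0.414]
handle2view [array([ 0.4709, -0.0177,  0.0725])]
handle [-0.0616 -0.0015  0.098 ]
fjfrontL [0.0017 0.0272 0.092 ]
fjfrontR [ 0.0015 -0.0275  0.092 ]
fjbackL [-0.0125  0.0277  0.092 ]
bedtailL [-0.0308  0.0467  0.06  ]
bedtailR [-0.031  -0.0468  0.06  ]
bedL [0.0138 0.0458 0.06  ]
bedR [ 0.0135 -0.0451  0.06  ]
bedL0 [0.0627 0.0459 0.06  ]
bedR0 [ 0.0625 -0.0447  0.06  ]
jawtopfrontL [0.0251 0.0269 0.093 ]
jawtopfrontR [ 0.0249 -0.0272  0.093 ]
jawbackL [0.032  0.0267 0.093 ]
blockL [0.0397 0.0143 0.113 ]
blockR [ 0.0396 -0.016   0.113 ]
jawfoot? [0.0215 0.0021 0.06  ]
w1 [310.3  13.8] 1582 [0.7222 0.0894 0.012 ]
w1 [572.3  17.6] 1883 [ 0.8417 -0.2176  0.012 ]
w1 [151.   91.7] 810 [0.5565 0.2508 0.012 ]
w1 [ 58.8 106.4] 850 [0.4921 0.3603 0.012 ]
w2 [ 14.  140.3] 1568 [0.2955 0.295  0.012 ]
w2 [536.5 209.6] 535 [ 0.5573 -0.2917  0.012 ]
top [80.2  7. ] 2106 [1.1577 0.7935 0.012 ]
top [169.5   1. ] 160 [1.1784 0.5134 0.012 ]
top [209.1   6.7] 628 [1.1591 0.3875 0.012 ]
top [311.4   7.2] 1960 [1.1565 0.0619 0.012 ]
top [451.1   6. ] 1328 [ 1.1577 -0.3843  0.01
[... 6771 characters left out ...]
-0.2751  0.012 ]
side [540.4 243.4] 574 [ 1.116  -0.2462  0.012 ]
side [514.7 242.9] 445 [ 1.0417 -0.2204  0.012 ]
side [492.6 243.1] 365 [ 0.976  -0.2014  0.012 ]
side [471.8 259.2] 70 [ 0.8664 -0.25    0.012 ]
side [522.3 268.1] 313 [ 0.977  -0.3264  0.012 ]
side [541.5 263.5] 147 [ 1.0447 -0.3261  0.012 ]
side [585.2 274.4] 512 [ 1.1253 -0.4017  0.012 ]
side [619.4 277.7] 815 [ 1.2048 -0.4418  0.012 ]
side [376.4 290.5] 178 [ 0.5511 -0.2883  0.012 ]
side [337.7 299.5] 186 [ 0.4457 -0.2897  0.012 ]
side [635.4 340.8] 122 [ 1.0389 -0.6186  0.012 ]
side [631.2 362.2] 315 [ 0.9747 -0.6593  0.012 ]
side [242.9 390.7] 225 [ 0.1821 -0.473   0.012 ]
side [209.  394.3] 93 [ 0.1192 -0.4615  0.012 ]
```

Everything agrees with the stated geometry: opening ≈ 18 mm and the grip at local x ≈ 51 mm. Grasping the jaw now.

```bash
echo '[[[0.035, -0.0028, 0], 0], [[0.035, -0.0028, 0], 0], [[0.035, -0.0028, 0], 0], [[0.035, -0.0027, 0], 0], [[0, 0, 0.03], 0], [[0, 0, 0.03], 0], [[0, 0, 0.03], 0], [[0, 0, 0.03], 0], [[0, 0, 0.027], 0], [[0, 0, 0.027], 0], [[0, 0, 0], 0], [[0, 0, 0], 0]]' | python3 nudge.py
echo '[[[0, 0, 0], 0], [[0, 0, 0], 0], [[0, 0, 0], 0], [[0, 0, 0], 0], [[0, 0, 0], 0], [[0, 0, 0], 0], [[0, 0, 0], 0], [[0, 0, 0], 0], [[0, 0, 0], 0], [[0, 0, 0], 0]]' | python3 nudge.py 0.02 25
```

```text
time: 3.63
position: [0.5687, 0.0438, 0.0777]
tool_rot: [0.961, 0.275, -0.001, -0.001]
ft_force: [0.8, -0.3, 0.2]
grip_width: 0.0869
grip_force: 0.0
time: 4.47
position: [0.5704, 0.0428, 0.0786]
tool_rot: [0.961, 0.276, 0.001, 0.001]
ft_force: [1.9, -3.8, 0.1]
grip_width: 0.0318
grip_force: 25.0
```

Button in (32 mm). Sliding open by ~107 mm.

```bash
echo '[[[0.005, 0, 0], 0], [[0.009, 0, 0], 0], [[0.009, 0, 0], 0], [[0.009, 0, 0], 0], [[0.009, 0, 0], 0], [[0.009, 0, 0], 0], [[0.009, 0, 0], 0], [[0.009, 0, 0], 0], [[0.009, 0, 0], 0], [[0.009, 0, 0], 0], [[0.009, 0, 0], 0], [[0.009, 0, 0], 0], [[0.003, 0, 0], 0], [[0, 0, 0], 0], [[0, 0, 0], 0]]' | python3 nudge.py
echo '[[[0, 0, 0], 0], [[0, 0, 0], 0], [[0, 0, 0], 0], [[0, 0, 0], 0], [[0, 0, -0.02], 0], [[0, 0, -0.03], 0], [[0, 0, -0.03], 0], [[0, 0, -0.03], 0], [[0, 0, -0.03], 0], [[0, 0, -0.03], 0], [[-0.03, 0, -0.03], 0], [[-0.03, 0, 0], 0], [[-0.03, 0, 0], 0], [[-0.03, 0, 0], 0], [[-0.03, 0, 0], 0], [[-0.03, 0, 0], 0], [[0, 0, 0], 0], [[0, 0, 0], 0]]' | python3 nudge.py 0.087
python3 - <<'E'
from h import *
import pickle
def sp(c,zs=.012):
    h=cv2.cvtColor(c['img'],cv2.COLOR_RGB2HSV);m=cv2.inRange(h,(3,100,45),(17,255,225));m=cv2.morphologyEx(m,cv2.MORPH_OPEN,np.ones((3,3)))
    k,l,st,ce=cv2.connectedComponentsWithStats(m)
    for i in range(1,k):
        if not 60<st[i,4]<4000: continue
        pts=np.argwhere(l==i)[:,::-1].astype(float)
        W=np.array([onz(c,*p,zs)[:2] for p in pts]); g=W.mean(0)
        if not(.2<g[0]<.8 and abs(g[1])<.45): continue
        w,v=np.linalg.eigh(np.cov((W-g).T)); a=v[:,1]
        s=(W-g)@v
        print(ce[i].round(),g.round(4),'yaw',np.arctan2(a[1],a[0]).round(3),'ext',np.ptp(s,axis=0).round(3))
for n in('top','side','wrist'):
    c=snap(n,n+'3');pickle.dump(c,open(n+'3.pkl','wb')); print(n); sp(c)
o=robot.get_obs();Rm=R.from_quat(o['tool_rot']).as_matrix();print(o['position'],np.arctan2(Rm[1,0],Rm[0,0]))
E
```

```text
time: 5.72
position: [0.6616, 0.1005, 0.0786]
tool_rot: [0.961, 0.276, 0.002, 0.001]
ft_force: [3.0, -3.1, -1.2]
grip_width: 0.0318
grip_force: 25.0
time: 7.22
position: [0.5063, 0.0054, 0.2781]
tool_rot: [0.961, 0.275, -0.0, -0.0]
ft_force: [0.4, 0.7, -0.0]
grip_width: 0.0869
grip_force: 0.0
top
[302. 139.] [0.7246 0.0926] yaw 1.779 ext [0.051 0.099]
[429. 194.] [ 0.5512 -0.2916] yaw -2.859 ext [0.028 0.059]
[251. 193.] [0.559  0.2478] yaw 2.255 ext [0.026 0.062]
[214. 215.] [0.4932 0.3589] yaw 2.209 ext [0.026 0.062]
[431. 229.] [ 0.4457 -0.2929] yaw -2.681 ext [0.029 0.061]
[230. 283.] [0.2926 0.3063] yaw 2.024 ext [0.074 0.075]
side
[289. 182.] [0.4943 0.3612] yaw 1.786 ext [0.038 0.064]
[238. 193.] [0.2963 0.3292] yaw 1.46 ext [0.071 0.126]
[315. 193.] [0.5586 0.2505] yaw 1.842 ext [0.044 0.063]
[376. 212.] [0.717  0.0678] yaw 1.773 ext [0.042 0.064]
[376. 291.] [ 0.5509 -0.2885] yaw -2.66 ext [0.036 0.068]
[338. 299.] [ 0.4464 -0.2891] yaw -2.529 ext [0.035 0.069]
wrist
[376.   4.] [0.7051 0.0574] yaw 2.449 ext [0.011 0.017]
[59. 23.] [0.4925 0.3612] yaw 2.132 ext [0.028 0.072]
[168.  26.] [0.557  0.2516] yaw 2.212 ext [0.028 0.066]
[ 38. 189.] [0.2881 0.3114] yaw 2.312 ext [0.076 0.095]
[0.50886288 0.00584782 0.2782007 ] 0.5590439812091824
```

View pics/wrist3.png

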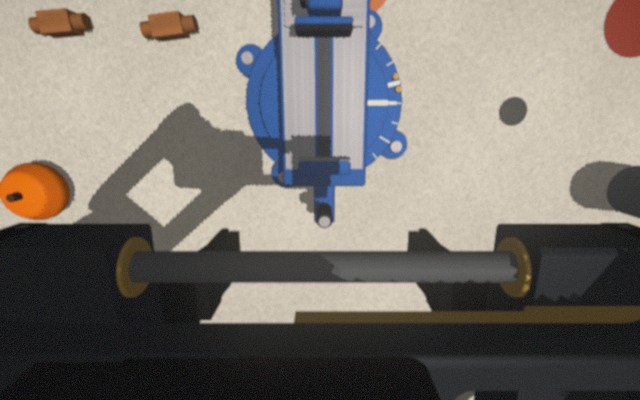

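The jaw is open to about 126 mm. I'll pick spindles by their ends, so the fingers stay clear of neighbouring spindles. First spindle A at (0.558, 0.249), tool yaw 0.66.

```bash
echo '[[[0.028, -0.030, 0], 0], [[0.028, -0.030, 0], 0], [[0.028, -0.030, 0], 0], [[0.028, -0.030, 0], 0], [[0.028, -0.030, 0.03], 0], [[0.03, -0.030, 0.03], 0], [[0, 0, 0.03], -0.1], [[0, 0, 0.035], 0], [[0, 0, 0.035], 0], [[0, 0, 0.035], 0], [[0, 0, 0.03], 0], [[0, 0, 0.025], 0], [[0, 0, 0.023], 0], [[0, 0, 0], 0], [[0, 0, 0], 0]]' | python3 nudge.py
echo '[[[0, 0, 0], 0], [[0, 0, 0], 0], [[0, 0, 0], 0], [[0, 0, 0], 0], [[0, 0, 0], 0], [[0, 0, 0], 0], [[0, 0, 0], 0], [[0, 0, 0], 0]]' | python3 nudge.py 0.05 15
echo '[[[0, 0, -0.02], 0], [[0, 0, -0.03], 0], [[0, 0, -0.03], 0], [[0, 0, -0.03], 0], [[0, 0, -0.03], 0], [[0, 0, 0], 0], [[0, 0, 0], 0]]' | python3 nudge.py
```

```text
time: 8.62
position: [0.5528, 0.2335, 0.0147]
tool_rot: [0.946, 0.324, -0.001, -0.0]
ft_force: [-0.1, 0.3, 0.2]
grip_width: 0.0868
grip_force: 0.0
time: 9.28
position: [0.5534, 0.2329, 0.0166]
tool_rot: [0.946, 0.323, 0.0, -0.0]
ft_force: [-0.6, 0.8, -0.6]
grip_width: 0.0511
grip_force: 0.2
time: 9.87
position: [0.5547, 0.2331, 0.1585]
tool_rot: [0.946, 0.323, 0.002, 0.0]
ft_force: [0.3, -1.1, -0.6]
grip_width: 0.0498
grip_force: 0.0
```

My rows exceeded the speed cap (0.042 m/row) and fell short, so the grasp missed. Re-measuring.

```bash
cat >> h.py <<'E'
def sp(c,zs=.012,lim=(.2,.8,.45)):
    h=cv2.cvtColor(c['img'],cv2.COLOR_RGB2HSV);m=cv2.inRange(h,(3,100,45),(17,255,225));m=cv2.morphologyEx(m,cv2.MORPH_OPEN,np.ones((3,3)))
    k,l,st,ce=cv2.connectedComponentsWithStats(m)
    for i in range(1,k):
        if not 60<st[i,4]<9000: continue
        pts=np.argwhere(l==i)[:,::-1].astype(float)
        W=np.array([onz(c,*p,zs)[:2] for p in pts]); g=W.mean(0)
        if not(.4<g[0]<.7 and abs(g[1])<.45): continue
        w,v=np.linalg.eigh(np.cov((W-g).T)); a=v[:,1]
        print(ce[i].round(),g.round(4),'yaw',(np.arctan2(a[1],a[0])%np.pi).round(3),'ext',np.ptp((W-g)@v,axis=0).round(3))
def tcp():
    o=robot.get_obs();Rm=R.from_quat(o['tool_rot']).as_matrix();return o['position'],np.arctan2(Rm[1,0],Rm[0,0])
def go(x,y,z,t=None):
    p,a=tcp(); d=np.array([x,y,z])-p
    print('tcp',p.round(4),round(a,3),'-> dx %.4f dy %.4f dz %.4f'%(d[0]*np.cos(a)+d[1]*np.sin(a),d[0]*np.sin(a)-d[1]*np.cos(a),-d[2]),'turn',None if t is None else round(-(t-a),3))
E
python3 - <<'E'
from h import *
for n in('top','side','wrist'):
    c=snap(n,n+'4');print(n);sp(c)
go(.558,.249,.05,.66)
E
```

```text
top
[429. 194.] [ 0.5514 -0.2916] yaw 0.29 ext [0.028 0.059]
[431. 229.] [ 0.4456 -0.293 ] yaw 0.47 ext [0.029 0.061]
side
[290. 183.] [0.4949 0.3565] yaw 1.749 ext [0.041 0.061]
[318. 194.] [0.5687 0.237 ] yaw 1.765 ext [0.044 0.056]
[376. 291.] [ 0.5509 -0.2885] yaw 0.482 ext [0.036 0.068]
[338. 299.] [ 0.4464 -0.2891] yaw 0.613 ext [0.035 0.069]
wrist
[173. 158.] [0.4909 0.3613] yaw 2.222 ext [0.025 0.066]
[322. 176.] [0.5614 0.2429] yaw 2.245 ext [0.025 0.048]
[360. 169.] [0.5878 0.2191] yaw 0.758 ext [0.005 0.015]
tcp [0.5521 0.2325 0.1549] 0.659 -> dx 0.0148 dy -0.0094 dz 0.1049 turn -0.001
```

```bash
python3 -c "
import cv2;i=cv2.imread('pics/wrist4.png');cv2.imwrite('pics/w4c.png',i[60:260,120:520])"
```

```text
(no output)
```

View pics/w4c.png

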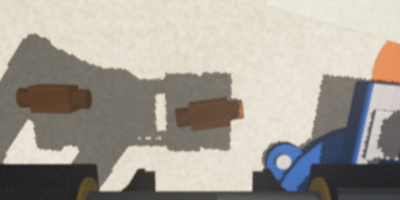

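Spindle A lies at px (297,177)–(363,168), slightly turned. Spindle B is untouched.

Run:
```python
from h import *
c=cams.camera('wrist')
a=onz(c,297,177,.012);b=onz(c,363,168,.012);g=(a+b)/2;d=a-b;y=np.arctan2(d[1],d[0])%np.pi
print(a,b,g,np.linalg.norm(d),y); go(g[0],g[1],.005,y-np.pi/2)
a=onz(c,137,157,.012);b=onz(c,212,158,.012);g=(a+b)/2;d=a-b;y=np.arctan2(d[1],d[0])%np.pi
print('B',g,np.linalg.norm(d),y)
```

```text
[0.5462392  0.26053945 0.012     ] [0.5901715  0.21744862 0.012     ] [0.56820535 0.23899404 0.012     ] 0.06153752027738863 2.3658638011753483
tcp [0.552  0.2325 0.1547] 0.659 -> dx 0.0168 dy 0.0048 dz 0.1497 turn -0.136
B [0.49220928 0.35996343 0.012     ] 0.06856103980236593 2.2155244450212437
```

```bash
echo '[[[0.0168, 0.0048, 0], 0], [[0, 0, 0.03], -0.07], [[0, 0, 0.03], -0.066], [[0, 0, 0.03], 0], [[0, 0, 0.03], 0], [[0, 0, 0.028], 0], [[0, 0, 0], 0], [[0, 0, 0], 0]]' | python3 nudge.py 0.087 15
echo '[[[0, 0, 0], 0], [[0, 0, 0], 0], [[0, 0, 0], 0], [[0, 0, 0], 0], [[0, 0, 0], 0], [[0, 0, 0], 0]]' | python3 nudge.py 0.05 15
echo '[[[0, 0, -0.02], 0], [[0, 0, -0.03], 0], [[0, 0, -0.03], 0], [[0, 0, -0.03], 0], [[0, 0, -0.03], 0], [[0, 0, 0], 0], [[0, 0, 0], 0]]' | python3 nudge.py
python3 - <<'E'
from h import *
# place slots: fixed jaw origin O2, slot k
d=np.array([np.cos(.556),np.sin(.556)]);O=np.array([.5256,.0165])+.0016*d
for k in range(4):
    P=O+d*(.0145+.0255*k); print(k,P.round(4))
P=O+d*.0145; go(*P,.0655,.556)
E
```

```text
time: 10.73
position: [0.5676, 0.2389, 0.0057]
tool_rot: [0.922, 0.387, -0.003, -0.001]
ft_force: [-0.2, -0.4, 0.3]
grip_width: 0.0857
grip_force: 0.0
time: 11.23
position: [0.57, 0.2394, 0.0093]
tool_rot: [0.922, 0.387, 0.001, 0.0]
ft_force: [-0.3, -0.5, 3.0]
grip_width: 0.0618
grip_force: 15.0
time: 11.82
position: [0.5708, 0.2397, 0.1508]
tool_rot: [0.922, 0.387, 0.002, 0.0]
ft_force: [0.8, 0.0, -1.3]
grip_width: 0.0618
grip_force: 15.0
0 [0.5393 0.025 ]
1 [0.5609 0.0385]
2 [0.5826 0.0519]
3 [0.6043 0.0654]
tcp [0.5708 0.2397 0.1508] 0.795 -> dx -0.1753 dy 0.1278 dz 0.0853 turn 0.239
```

Gripped (61.8 mm). Carrying to the first slot and leaving ~6 mm of gap to the fixed jaw.

```bash
echo '[[[-0.0245, 0.0182, 0], 0], [[-0.0245, 0.0182, 0], 0], [[-0.0245, 0.0182, 0], 0], [[-0.0245, 0.0182, 0], 0], [[-0.0245, 0.0182, 0], 0], [[-0.0245, 0.0182, 0], 0], [[-0.0245, 0.0186, 0], 0], [[0, 0, 0], 0.12], [[0, 0, 0], 0.119], [[0, 0, 0.02], 0], [[0, 0, 0], 0], [[0, 0, 0], 0], [[0, 0, 0], 0]]' | python3 nudge.py
python3 - <<'E'
from h import *
d=np.array([np.cos(.556),np.sin(.556)]);O=np.array([.5256,.0165])+.0016*d
P=O+d*.018; go(*P,.0705,.556)
E
```

```text
time: 12.9
position: [0.5399, 0.0277, 0.1277]
tool_rot: [0.962, 0.275, -0.001, -0.0]
ft_force: [0.6, -0.4, -0.5]
grip_width: 0.0619
grip_force: 15.0
tcp [0.5399 0.0277 0.1277] 0.556 -> dx 0.0015 dy 0.0019 dz 0.0572 turn 0.0
```

```bash
echo '[[[0.0015, 0.0019, 0], 0], [[0, 0, 0.02], 0], [[0, 0, 0.02], 0], [[0, 0, 0.01], 0], [[0, 0, 0.0065], 0], [[0, 0, 0], 0], [[0, 0, 0], 0]]' | python3 nudge.py
echo '[[[0, 0, 0], 0], [[0, 0, 0], 0], [[0, 0, 0], 0], [[0, 0, 0], 0]]' | python3 nudge.py 0.086
echo '[[[0, 0, -0.02], 0], [[0, 0, -0.03], 0], [[0, 0, -0.03], 0], [[0, 0, -0.02], 0], [[0, 0, 0], 0], [[0, 0, 0], 0]]' | python3 nudge.py
python3 - <<'E'
from h import *
c=snap('wrist','wrist5')
go(.4925,.3605,.006,2.2155-np.pi/2)
E
```

```text
time: 13.48
position: [0.5432, 0.0267, 0.0721]
tool_rot: [0.962, 0.274, 0.0, 0.0]
ft_force: [-0.0, 0.7, 0.1]
grip_width: 0.0619
grip_force: 15.0
time: 13.82
position: [0.5433, 0.0266, 0.0725]
tool_rot: [0.962, 0.274, 0.001, 0.0]
ft_force: [-0.3, 0.4, -0.6]
grip_width: 0.0807
grip_force: 0.0
time: 14.32
position: [0.5437, 0.0265, 0.1734]
tool_rot: [0.962, 0.274, 0.002, 0.001]
ft_force: [0.6, -0.8, -0.2]
grip_width: 0.0858
grip_force: 0.0
tcp [0.5426 0.0267 0.172 ] 0.556 -> dx 0.1336 dy -0.3100 dz 0.1660 turn -0.089
```

View pics/wrist5.png

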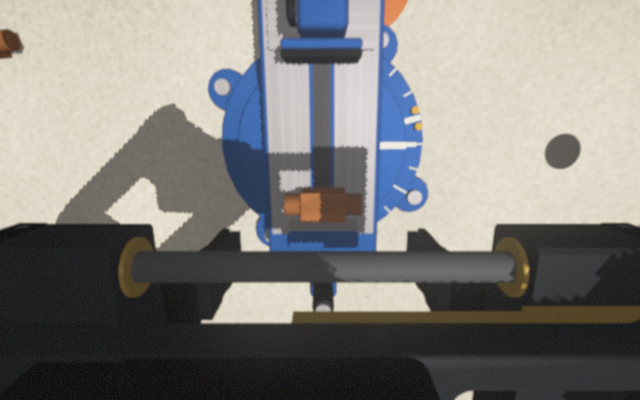

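Spindle A sits square across the bed at (323,206). Next is B.

```bash
echo '[[[0.0121, -0.0282, 0], 0], [[0.0121, -0.0282, 0], 0], [[0.0121, -0.0282, 0], 0], [[0.0121, -0.0282, 0], 0], [[0.0121, -0.0282, 0], 0], [[0.0121, -0.0282, 0], 0], [[0.0121, -0.0282, 0], 0], [[0.0121, -0.0282, 0], 0], [[0.0121, -0.0282, 0], 0], [[0.0121, -0.0282, 0], 0], [[0.0121, -0.0282, 0], -0.089], [[0, 0, 0], 0], [[0, 0, 0], 0]]' | python3 nudge.py
python3 - <<'E'
from h import *
c=snap('wrist','wrist6');sp(c);sp(cams.camera('side'))
go(.4925,.3605,.006,.64)
E
```

```text
time: 15.45
position: [0.4906, 0.3612, 0.1698]
tool_rot: [0.948, 0.318, -0.002, 0.0]
ft_force: [0.5, -0.3, -0.2]
grip_width: 0.0862
grip_force: 0.0
[632. 154.] [0.6935 0.1459] yaw 0.72 ext [0.018 0.037]
[301. 186.] [0.4773 0.3799] yaw 0.715 ext [0.013 0.015]
[355. 187.] [0.5086 0.3378] yaw 0.746 ext [0.007 0.015]
[289. 182.] [0.4935 0.3588] yaw 1.731 ext [0.041 0.064]
[338. 299.] [ 0.4464 -0.2892] yaw 0.617 ext [0.035 0.069]
[373. 303.] [ 0.523  -0.3265] yaw 0.481 ext [0.035 0.067]
tcp [0.4914 0.3594 0.1704] 0.644 -> dx 0.0016 dy -0.0002 dz 0.1644 turn 0.004
```

C has been knocked to (0.523, −0.327); I'll handle that later. B's position is confirmed, so I'm picking it.

```bash
echo '[[[0.0016, 0, 0.03], 0], [[0, 0, 0.03], 0], [[0, 0, 0.03], 0], [[0, 0, 0.03], 0], [[0, 0, 0.025], 0], [[0, 0, 0.017], 0], [[0, 0, 0], 0], [[0, 0, 0], 0]]' | python3 nudge.py
echo '[[[0, 0, 0], 0], [[0, 0, 0], 0], [[0, 0, 0], 0], [[0, 0, 0], 0], [[0, 0, 0], 0], [[0, 0, 0], 0]]' | python3 nudge.py 0.05 15
echo '[[[0, 0, -0.02], 0], [[0, 0, -0.03], 0], [[0, 0, -0.03], 0], [[0, 0, -0.03], 0], [[0, 0, -0.03], 0], [[0, 0, 0], 0], [[0, 0, 0], 0]]' | python3 nudge.py
python3 - <<'E'
from h import *
d=np.array([np.cos(.556),np.sin(.556)]);O=np.array([.5256,.0165])+.0016*d
P=O+d*.0435; go(*P,.1,.556)
E
```

```text
time: 16.22
position: [0.4931, 0.3595, 0.0088]
tool_rot: [0.949, 0.316, -0.002, 0.0]
ft_force: [-0.4, 0.1, 0.3]
grip_width: 0.086
grip_force: 0.0
time: 16.72
position: [0.4941, 0.3616, 0.0109]
tool_rot: [0.948, 0.317, 0.001, -0.0]
ft_force: [-0.2, -0.7, 4.7]
grip_width: 0.0612
grip_force: 15.0
time: 17.3
position: [0.4946, 0.362, 0.1521]
tool_rot: [0.948, 0.317, 0.002, -0.0]
ft_force: [-0.3, -0.1, -1.0]
grip_width: 0.0621
grip_force: 15.0
tcp [0.4946 0.362  0.1521] 0.645 -> dx -0.1381 dy 0.2987 dz 0.0521 turn 0.089
```

```bash
echo '[[[-0.0138, 0.0299, 0], 0], [[-0.0138, 0.0299, 0], 0], [[-0.0138, 0.0299, 0], 0], [[-0.0138, 0.0299, 0], 0], [[-0.0138, 0.0299, 0], 0], [[-0.0138, 0.0299, 0], 0], [[-0.0138, 0.0299, 0], 0], [[-0.0138, 0.0299, 0], 0], [[-0.0138, 0.0299, 0], 0], [[-0.0138, 0.0299, 0], 0.089], [[0, 0, 0.02], 0], [[0, 0, 0], 0], [[0, 0, 0], 0]]' | python3 nudge.py
python3 - <<'E'
from h import *
d=np.array([np.cos(.556),np.sin(.556)]);O=np.array([.5256,.0165])+.0016*d
P=O+d*.0435; go(*P,.0715,.556)
E
```

```text
time: 18.38
position: [0.5605, 0.0395, 0.1276]
tool_rot: [0.962, 0.274, -0.003, -0.002]
ft_force: [-0.8, 0.5, -0.5]
grip_width: 0.0614
grip_force: 15.0
tcp [0.5605 0.0395 0.1276] 0.555 -> dx 0.0033 dy 0.0011 dz 0.0561 turn -0.001
```

```bash
echo '[[[0.0045, 0.0011, 0], 0], [[0, 0, 0.02], 0], [[0, 0, 0.02], 0], [[0, 0, 0.01], 0], [[0, 0, 0.005], 0], [[0, 0, 0], 0], [[0, 0, 0], 0]]' | python3 nudge.py
echo '[[[0, 0, 0], 0], [[0, 0, 0], 0], [[0, 0, 0], 0], [[0, 0, 0], 0]]' | python3 nudge.py 0.086
echo '[[[0, 0, -0.02], 0], [[0, 0, -0.03], 0], [[0, 0, -0.03], 0], [[0, 0, -0.02], 0], [[0, 0, 0], 0], [[0, 0, 0], 0]]' | python3 nudge.py
python3 - <<'E'
from h import *
c=snap('wrist','wrist7')
for n in('top','side'):
    c=cams.camera(n);print(n);sp(c)
go(.446,-.291,.006,.47+np.pi/2)
E
```

```text
time: 18.97
position: [0.5678, 0.0414, 0.0753]
tool_rot: [0.962, 0.275, 0.0, 0.0]
ft_force: [-0.8, -0.4, 0.1]
grip_width: 0.0615
grip_force: 15.0
time: 19.3
position: [0.5678, 0.0407, 0.0756]
tool_rot: [0.962, 0.274, 0.001, 0.0]
ft_force: [0.1, 0.1, 0.9]
grip_width: 0.0803
grip_force: 0.0
time: 19.8
position: [0.5682, 0.0407, 0.1764]
tool_rot: [0.962, 0.274, 0.002, 0.001]
ft_force: [-0.6, 0.4, -0.7]
grip_width: 0.0861
grip_force: 0.0
top
[442. 203.] [ 0.5227 -0.3298] yaw 0.258 ext [0.029 0.06 ]
[431. 229.] [ 0.4458 -0.293 ] yaw 0.451 ext [0.028 0.061]
side
[339. 207.] [0.6068 0.1335] yaw 1.654 ext [0.045 0.084]
[338. 299.] [ 0.4465 -0.289 ] yaw 0.614 ext [0.035 0.068]
[373. 303.] [ 0.523  -0.3265] yaw 0.48 ext [0.036 0.067]
tcp [0.5662 0.0409 0.1737] 0.556 -> dx -0.2773 dy 0.2185 dz 0.1677 turn -1.485
```

View pics/wrist7.png

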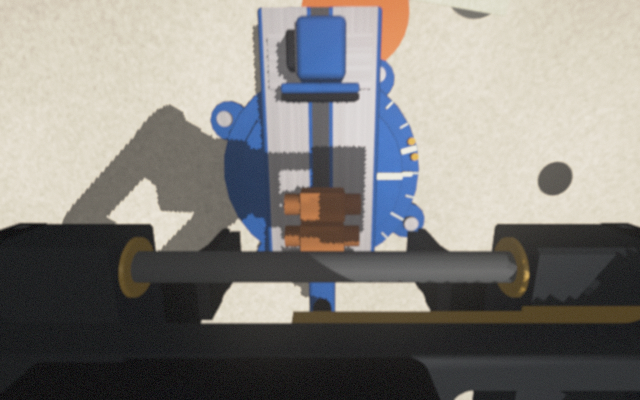

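Two spindles are side by side on the bed, at (323,205) and (323,237). Next is D.

```bash
echo '[[[-0.0252, 0.0199, 0], 0], [[-0.0252, 0.0199, 0], 0], [[-0.0252, 0.0199, 0], 0], [[-0.0252, 0.0199, 0], 0], [[-0.0252, 0.0199, 0], 0], [[-0.0252, 0.0199, 0], 0], [[-0.0252, 0.0199, 0], 0], [[-0.0252, 0.0199, 0], 0], [[-0.0252, 0.0199, 0], 0], [[-0.0252, 0.0199, 0], 0], [[-0.0252, 0.0199, 0], 0]]' | python3 nudge.py
echo '[[[0, 0, 0], -0.123], [[0, 0, 0], -0.123], [[0, 0, 0], -0.123], [[0, 0, 0], -0.123], [[0, 0, 0], -0.123], [[0, 0, 0], -0.123], [[0, 0, 0], -0.123], [[0, 0, 0], -0.123], [[0, 0, 0], -0.123], [[0, 0, 0], -0.123], [[0, 0, 0], -0.123], [[0, 0, 0], -0.123], [[0, 0, 0], 0], [[0, 0, 0], 0]]' | python3 nudge.py
python3 - <<'E'
from h import *
c=snap('wrist','wrist8');sp(c);cv2.imwrite('pics/w8c.png',cv2.imread('pics/wrist8.png')[40:260,180:560])
go(.446,-.291,.006,.46+np.pi/2)
E
```

```text
time: 20.87
position: [0.4459, -0.2921, 0.1733]
tool_rot: [0.962, 0.274, -0.001, -0.002]
ft_force: [0.1, 0.0, -1.0]
grip_width: 0.0858
grip_force: 0.0
time: 22.03
position: [0.4469, -0.2909, 0.1737]
tool_rot: [0.528, 0.849, 0.0, -0.001]
ft_force: [-0.1, 0.1, -0.6]
grip_width: 0.0859
grip_force: 0.0
[322. 186.] [ 0.4449 -0.2903] yaw 0.45 ext [0.025 0.062]
[369. 246.] [ 0.516  -0.3251] yaw 0.384 ext [0.016 0.061]
tcp [ 0.447  -0.2909  0.1739] 2.029 -> dx 0.0004 dy -0.0009 dz 0.1679 turn -0.002
```

View pics/w8c.png

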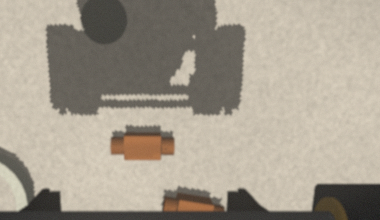

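D is centred at crop (143,147) and aligned with the tool. C is below it, out of the fingers' way.

```bash
echo '[[[0, 0, 0.03], 0], [[0, 0, 0.03], 0], [[0, 0, 0.03], 0], [[0, 0, 0.03], 0], [[0, 0, 0.028], 0], [[0, 0, 0.018], 0], [[0, 0, 0], 0], [[0, 0, 0], 0]]' | python3 nudge.py
echo '[[[0, 0, 0], 0], [[0, 0, 0], 0], [[0, 0, 0], 0], [[0, 0, 0], 0], [[0, 0, 0], 0], [[0, 0, 0], 0]]' | python3 nudge.py 0.05 15
echo '[[[0, 0, -0.02], 0], [[0, 0, -0.03], 0], [[0, 0, -0.03], 0], [[0, 0, -0.03], 0], [[0, 0, -0.03], 0], [[0, 0, 0], 0], [[0, 0, 0], 0]]' | python3 nudge.py
python3 - <<'E'
from h import *
d=np.array([np.cos(.556),np.sin(.556)]);O=np.array([.5256,.0165])+.0016*d
P=O+d*.0720; go(*P,.13,.556)
E
```

```text
time: 22.75
position: [0.4468, -0.2908, 0.0079]
tool_rot: [0.527, 0.85, 0.0, -0.001]
ft_force: [0.1, -0.2, -0.7]
grip_width: 0.0859
grip_force: 0.0
time: 23.25
position: [0.4479, -0.2918, 0.0099]
tool_rot: [0.527, 0.85, -0.0, 0.001]
ft_force: [-0.7, 0.9, 5.7]
grip_width: 0.0617
grip_force: 15.0
time: 23.83
position: [0.4483, -0.2921, 0.1507]
tool_rot: [0.527, 0.85, -0.001, 0.002]
ft_force: [0.0, 0.4, -0.7]
grip_width: 0.0618
grip_force: 15.0
tcp [ 0.4483 -0.2921  0.1507] 2.032 -> dx 0.2490 dy 0.2798 dz 0.0207 turn 1.476
```

```bash
echo '[[[0.02075, 0.0233, 0], 0], [[0.02075, 0.0233, 0], 0], [[0.02075, 0.0233, 0], 0], [[0.02075, 0.0233, 0], 0], [[0.02075, 0.0233, 0], 0], [[0.02075, 0.0233, 0], 0], [[0.02075, 0.0233, 0], 0], [[0.02075, 0.0233, 0], 0], [[0.02075, 0.0233, 0], 0], [[0.02075, 0.0233, 0], 0], [[0.02075, 0.0233, 0], 0], [[0.02075, 0.0233, 0], 0]]' | python3 nudge.py
echo '[[[0, 0, 0], 0.123], [[0, 0, 0], 0.123], [[0, 0, 0], 0.123], [[0, 0, 0], 0.123], [[0, 0, 0], 0.123], [[0, 0, 0], 0.123], [[0, 0, 0], 0.123], [[0, 0, 0], 0.123], [[0, 0, 0], 0.123], [[0, 0, 0], 0.123], [[0, 0, 0], 0.123], [[0, 0, 0], 0.123], [[0, 0, 0.02], 0], [[0, 0, 0], 0], [[0, 0, 0], 0]]' | python3 nudge.py
python3 - <<'E'
from h import *
d=np.array([np.cos(.556),np.sin(.556)]);O=np.array([.5256,.0165])+.0016*d
P=O+d*.0725; go(*P,.0713,.556)
E
```

```text
time: 24.83
position: [0.586, 0.0577, 0.1468]
tool_rot: [0.527, 0.85, -0.001, -0.002]
ft_force: [0.5, -0.2, -0.1]
grip_width: 0.0615
grip_force: 15.0
time: 26.08
position: [0.5848, 0.0562, 0.1265]
tool_rot: [0.962, 0.274, -0.003, -0.001]
ft_force: [-0.2, 0.3, -1.2]
grip_width: 0.0618
grip_force: 15.0
tcp [0.5848 0.0562 0.1265] 0.556 -> dx 0.0029 dy 0.0024 dz 0.0552 turn 0.0
```

```bash
echo '[[[0.002, 0.0024, 0], 0], [[0, 0, 0.02], 0], [[0, 0, 0.02], 0], [[0, 0, 0.01], 0], [[0, 0, 0.0065], 0], [[0, 0, 0], 0], [[0, 0, 0], 0]]' | python3 nudge.py
echo '[[[0, 0, 0], 0], [[0, 0, 0], 0], [[0, 0, 0], 0], [[0, 0, 0], 0]]' | python3 nudge.py 0.086
echo '[[[0, 0, -0.02], 0], [[0, 0, -0.03], 0], [[0, 0, -0.03], 0], [[0, 0, -0.02], 0], [[0, 0, 0], 0], [[0, 0, 0], 0]]' | python3 nudge.py
python3 - <<'E'
from h import *
for n in('top','side'):
    c=cams.camera(n);print(n);sp(c)
go(.5228,-.3285,.006,.26+np.pi/2)
E
```

```text
time: 26.67
position: [0.5904, 0.055, 0.0726]
tool_rot: [0.962, 0.274, 0.0, 0.0]
ft_force: [0.8, 0.6, 0.6]
grip_width: 0.0613
grip_force: 15.0
time: 27.0
position: [0.5905, 0.055, 0.0731]
tool_rot: [0.962, 0.274, 0.001, 0.0]
ft_force: [-0.4, 0.2, -0.2]
grip_width: 0.0803
grip_force: 0.0
time: 27.5
position: [0.5909, 0.055, 0.1741]
tool_rot: [0.962, 0.274, 0.002, 0.001]
ft_force: [0.2, 0.1, -0.4]
grip_width: 0.0857
grip_force: 0.0
top
[442. 203.] [ 0.5226 -0.33  ] yaw 0.279 ext [0.03 0.06]
side
[341. 205.] [0.6213 0.1441] yaw 1.079 ext [0.078 0.113]
[373. 303.] [ 0.5231 -0.3264] yaw 0.475 ext [0.036 0.067]
tcp [0.5891 0.0551 0.1716] 0.556 -> dx -0.2587 dy 0.2909 dz 0.1656 turn -1.275
```

```bash
echo '[[[-0.0199, 0.0224, 0], 0], [[-0.0199, 0.0224, 0], 0], [[-0.0199, 0.0224, 0], 0], [[-0.0199, 0.0224, 0], 0], [[-0.0199, 0.0224, 0], 0], [[-0.0199, 0.0224, 0], 0], [[-0.0199, 0.0224, 0], 0], [[-0.0199, 0.0224, 0], 0], [[-0.0199, 0.0224, 0], 0], [[-0.0199, 0.0224, 0], 0], [[-0.0199, 0.0224, 0], 0], [[-0.0199, 0.0224, 0], 0], [[-0.0199, 0.0224, 0], 0]]' | python3 nudge.py
echo '[[[0, 0, 0], -0.119], [[0, 0, 0], -0.119], [[0, 0, 0], -0.119], [[0, 0, 0], -0.119], [[0, 0, 0], -0.119], [[0, 0, 0], -0.119], [[0, 0, 0], -0.119], [[0, 0, 0], -0.119], [[0, 0, 0], -0.119], [[0, 0, 0], -0.119], [[0, 0, 0], -0.119], [[0, 0, 0], 0], [[0, 0, 0], 0]]' | python3 nudge.py
python3 - <<'E'
from h import *
c=snap('wrist','wrist9');sp(c)
go(.5228,-.3285,.006,.29+np.pi/2)
E
```

```text
time: 28.68
position: [0.5225, -0.3295, 0.1703]
tool_rot: [0.962, 0.274, -0.001, -0.002]
ft_force: [0.3, 0.6, 0.0]
grip_width: 0.0864
grip_force: 0.0
time: 29.77
position: [0.5232, -0.3282, 0.1708]
tool_rot: [0.597, 0.802, 0.0, -0.002]
ft_force: [-0.0, 0.1, 0.4]
grip_width: 0.0863
grip_force: 0.0
[322. 187.] [ 0.5212 -0.3272] yaw 0.286 ext [0.024 0.061]
tcp [ 0.5233 -0.3284  0.1711] 1.862 -> dx 0.0000 dy -0.0006 dz 0.1651 turn 0.001
```

```bash
echo '[[[0, 0, 0.03], 0], [[0, 0, 0.03], 0], [[0, 0, 0.03], 0], [[0, 0, 0.03], 0], [[0, 0, 0.025], 0], [[0, 0, 0.0175], 0], [[0, 0, 0], 0], [[0, 0, 0], 0]]' | python3 nudge.py
echo '[[[0, 0, 0], 0], [[0, 0, 0], 0], [[0, 0, 0], 0], [[0, 0, 0], 0], [[0, 0, 0], 0], [[0, 0, 0], 0]]' | python3 nudge.py 0.05 15
echo '[[[0, 0, -0.02], 0], [[0, 0, -0.03], 0], [[0, 0, -0.03], 0], [[0, 0, -0.03], 0], [[0, 0, -0.03], 0], [[0, 0, 0], 0], [[0, 0, 0], 0]]' | python3 nudge.py
python3 - <<'E'
from h import *
d=np.array([np.cos(.556),np.sin(.556)]);O=np.array([.5256,.0165])+.0016*d
P=O+d*.0995; go(*P,.13,.556); print((np.array([.5905,.055])-O)@d)
E
```

```text
time: 30.48
position: [0.5232, -0.3282, 0.0087]
tool_rot: [0.596, 0.803, 0.0, -0.002]
ft_force: [-0.2, -0.3, 0.3]
grip_width: 0.0862
grip_force: 0.0
time: 30.98
position: [0.5243, -0.3293, 0.011]
tool_rot: [0.596, 0.803, -0.0, 0.001]
ft_force: [-0.8, -0.4, 4.7]
grip_width: 0.0619
grip_force: 15.0
time: 31.57
position: [0.5249, -0.3297, 0.1521]
tool_rot: [0.596, 0.803, -0.0, 0.002]
ft_force: [-0.2, -0.2, -0.7]
grip_width: 0.0617
grip_force: 15.0
tcp [ 0.5249 -0.3297  0.1521] 1.865 -> dx 0.3573 dy 0.1986 dz 0.0221 turn 1.309
0.07384434045542795
```

```bash
echo '[[[0.0275, 0.0153, 0], 0], [[0.0275, 0.0153, 0], 0], [[0.0275, 0.0153, 0], 0], [[0.0275, 0.0153, 0], 0], [[0.0275, 0.0153, 0], 0], [[0.0275, 0.0153, 0], 0], [[0.0275, 0.0153, 0], 0], [[0.0275, 0.0153, 0], 0], [[0.0275, 0.0153, 0], 0], [[0.0275, 0.0153, 0], 0], [[0.0275, 0.0153, 0], 0], [[0.0275, 0.0153, 0], 0], [[0.0275, 0.0153, 0], 0]]' | python3 nudge.py
echo '[[[0, 0, 0], 0.119], [[0, 0, 0], 0.119], [[0, 0, 0], 0.119], [[0, 0, 0], 0.119], [[0, 0, 0], 0.119], [[0, 0, 0], 0.119], [[0, 0, 0], 0.119], [[0, 0, 0], 0.119], [[0, 0, 0], 0.119], [[0, 0, 0], 0.119], [[0, 0, 0], 0.119], [[0, 0, 0.02], 0], [[0, 0, 0], 0], [[0, 0, 0], 0]]' | python3 nudge.py
python3 - <<'E'
from h import *
d=np.array([np.cos(.556),np.sin(.556)]);O=np.array([.5256,.0165])+.0016*d
P=O+d*.0995; go(*P,.0718,.556)
E
```

```text
time: 32.65
position: [0.6093, 0.0726, 0.1477]
tool_rot: [0.596, 0.803, -0.001, -0.002]
ft_force: [-0.3, -0.1, -0.8]
grip_width: 0.062
grip_force: 15.0
time: 33.82
position: [0.6084, 0.0711, 0.1274]
tool_rot: [0.962, 0.275, -0.003, -0.001]
ft_force: [0.0, 0.2, -0.6]
grip_width: 0.0617
grip_force: 15.0
tcp [0.6084 0.0711 0.1274] 0.556 -> dx 0.0020 dy 0.0027 dz 0.0556 turn 0.0
```

```bash
echo '[[[0.001, 0.0025, 0], 0], [[0, 0, 0.02], 0], [[0, 0, 0.02], 0], [[0, 0, 0.01], 0], [[0, 0, 0.0065], 0], [[0, 0, 0], 0], [[0, 0, 0], 0]]' | python3 nudge.py
echo '[[[0, 0, 0], 0], [[0, 0, 0], 0], [[0, 0, 0], 0], [[0, 0, 0], 0]]' | python3 nudge.py 0.086
echo '[[[0, 0, -0.02], 0], [[0, 0, -0.03], 0], [[0, 0, -0.03], 0], [[0, 0, -0.03], 0], [[-0.03, 0, -0.02], 0], [[-0.035, 0, 0], 0], [[-0.035, 0, 0], 0], [[0, 0, 0], 0], [[0, 0, 0], 0]]' | python3 nudge.py
python3 - <<'E'
from h import *
c=snap('wrist','wrist10');cv2.imwrite('pics/w10.png',cv2.resize(cv2.imread('pics/wrist10.png')[0:250,200:440],(576,600),interpolation=cv2.INTER_CUBIC))
go(.56,.04,.2)
E
```

```text
time: 34.4
position: [0.6132, 0.0694, 0.0736]
tool_rot: [0.962, 0.274, 0.0, 0.0]
ft_force: [0.2, -0.6, 0.1]
grip_width: 0.062
grip_force: 15.0
time: 34.73
position: [0.6133, 0.0693, 0.0742]
tool_rot: [0.962, 0.274, 0.001, 0.0]
ft_force: [0.0, -0.1, -0.2]
grip_width: 0.0803
grip_force: 0.0
time: 35.48
position: [0.5264, 0.0161, 0.2039]
tool_rot: [0.962, 0.273, -0.0, -0.0]
ft_force: [0.3, -0.5, 0.6]
grip_width: 0.0861
grip_force: 0.0
tcp [0.5283 0.0163 0.2041] 0.555 -> dx 0.0394 dy -0.0034 dz 0.0041 turn None
```

View pics/w10.png

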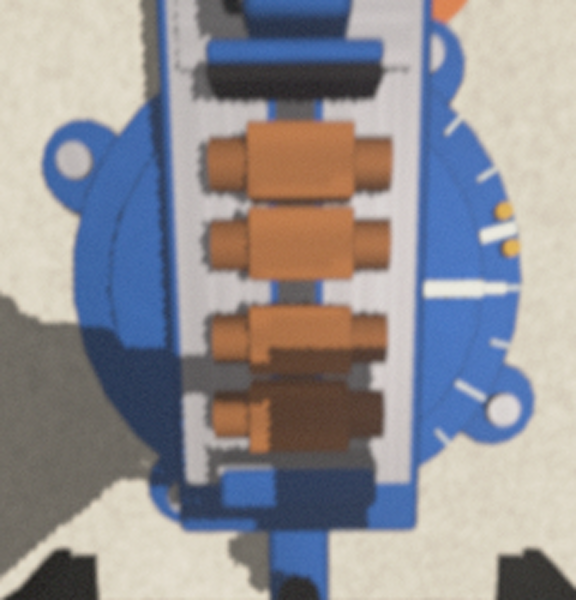

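All four are flat and parallel between the jaws. Going back to the jaw grip.

```bash
echo '[[[0.0315, -0.0003, 0], 0], [[0.0315, -0.0003, 0], 0], [[0.0315, -0.0003, 0], 0], [[0.0315, -0.0003, 0], 0], [[0.0315, 0, 0], 0], [[0, 0, 0.03], 0], [[0, 0, 0.03], 0], [[0, 0, 0.03], 0], [[0, 0, 0.025], 0], [[0, 0, 0.01], 0], [[0, 0, 0], 0], [[0, 0, 0], 0]]' | python3 nudge.py
echo '[[[0, 0, 0], 0], [[0, 0, 0], 0], [[0, 0, 0], 0], [[0, 0, 0], 0], [[0, 0, 0], 0], [[0, 0, 0], 0], [[0, 0, 0], 0], [[0, 0, 0], 0], [[0, 0, 0], 0], [[0, 0, 0], 0]]' | python3 nudge.py 0.02 25
echo '[[[-0.004, 0, 0], 0], [[-0.005, 0, 0], 0], [[-0.005, 0, 0], 0], [[-0.004, 0, 0], 0], [[-0.003, 0, 0], 0], [[-0.002, 0, 0], 0], [[0, 0, 0], 0], [[0, 0, 0], 0], [[0, 0, 0], 0]]' | python3 nudge.py
```

```text
time: 36.53
position: [0.6621, 0.1012, 0.0783]
tool_rot: [0.962, 0.275, 0.0, 0.0]
ft_force: [1.1, -0.2, 0.3]
grip_width: 0.0861
grip_force: 0.0
time: 37.37
position: [0.6614, 0.1003, 0.0784]
tool_rot: [0.961, 0.275, 0.0, 0.001]
ft_force: [0.6, -1.4, 0.1]
grip_width: 0.0319
grip_force: 25.0
time: 38.12
position: [0.6413, 0.0877, 0.0784]
tool_rot: [0.962, 0.275, -0.001, 0.001]
ft_force: [2.2, -4.7, 0.1]
grip_width: 0.032
grip_force: 25.0
```

```bash
echo '[[[-0.001, 0, 0], 0], [[-0.001, 0, 0], 0], [[-0.001, 0, 0], 0], [[0, 0, 0], 0], [[0, 0, 0], 0]]' | python3 nudge.py
echo '[[[-0.001, 0, 0], 0], [[-0.001, 0, 0], 0], [[0, 0, 0], 0], [[0, 0, 0], 0]]' | python3 nudge.py
echo '[[[-0.001, 0, 0], 0], [[-0.001, 0, 0], 0], [[0, 0, 0], 0], [[0, 0, 0], 0]]' | python3 nudge.py
```

```text
time: 38.53
position: [0.64, 0.0868, 0.0784]
tool_rot: [0.962, 0.274, 0.001, 0.0]
ft_force: [4.0, -4.4, -1.7]
grip_width: 0.0317
grip_force: 25.0
time: 38.87
position: [0.6384, 0.0858, 0.0785]
tool_rot: [0.962, 0.274, 0.001, 0.0]
ft_force: [4.6, -3.0, -2.3]
grip_width: 0.0316
grip_force: 25.0
time: 39.2
position: [0.637, 0.0849, 0.0784]
tool_rot: [0.962, 0.274, 0.001, 0.0]
ft_force: [5.1, -2.9, -2.2]
grip_width: 0.0318
grip_force: 25.0
```

```bash
echo '[[[-0.001, 0, 0], 0], [[-0.001, 0, 0], 0], [[0, 0, 0], 0], [[0, 0, 0], 0]]' | python3 nudge.py
echo '[[[-0.001, 0, 0], 0], [[-0.001, 0, 0], 0], [[0, 0, 0], 0], [[0, 0, 0], 0]]' | python3 nudge.py
```

```text
time: 39.53
position: [0.6363, 0.0844, 0.0784]
tool_rot: [0.962, 0.274, 0.003, 0.0]
ft_force: [6.8, -1.5, -5.0]
grip_width: 0.0319
grip_force: 25.0
time: 39.87
position: [0.6355, 0.0839, 0.0785]
tool_rot: [0.962, 0.274, 0.004, 0.0]
ft_force: [8.8, 0.8, -5.2]
grip_width: 0.0318
grip_force: 25.0
```

```bash
echo '[[[-0.001, 0, 0], 0], [[-0.001, 0, 0], 0], [[-0.001, 0, 0], 0], [[0, 0, 0], 0], [[0, 0, 0], 0], [[0, 0, 0], 0]]' | python3 nudge.py
```

```text
time: 40.37
position: [0.6343, 0.0831, 0.0785]
tool_rot: [0.962, 0.274, 0.005, -0.0]
ft_force: [10.8, 3.7, -8.3]
grip_width: 0.032
grip_force: 25.0
```

About 8–9 N on the row. Letting go.

```bash
echo '[[[0, 0, 0], 0], [[0, 0, 0], 0], [[0, 0, 0], 0], [[0, 0, 0], 0], [[0, 0, 0], 0], [[0, 0, 0], 0]]' | python3 nudge.py 0.086
echo '[[[0, 0, -0.02], 0], [[0, 0, -0.03], 0], [[0, 0, -0.03], 0], [[0, 0, -0.03], 0], [[-0.03, 0, -0.02], 0], [[-0.035, 0, 0], 0], [[-0.035, 0, 0], 0], [[-0.035, 0, 0], 0], [[0, 0, 0], 0], [[0, 0, 0], 0]]' | python3 nudge.py
python3 - <<'E'
from h import *
import pickle
c=snap('wrist','wrist11');pickle.dump(c,open('wrist11.pkl','wb'));cv2.imwrite('pics/w11.png',cv2.resize(cv2.imread('pics/wrist11.png')[0:250,200:440],(576,600),interpolation=cv2.INTER_CUBIC))
d=np.array([np.cos(.556),np.sin(.556)]);O=np.array([.5256,.0165])+.0016*d
P=O-.065*d; go(*P,.06)
E
```

```text
time: 40.87
position: [0.6288, 0.0813, 0.0782]
tool_rot: [0.962, 0.274, -0.001, -0.0]
ft_force: [-0.6, -0.5, -0.6]
grip_width: 0.0634
grip_force: 0.0
time: 41.7
position: [0.513, 0.0093, 0.2086]
tool_rot: [0.962, 0.273, -0.001, -0.0]
ft_force: [0.3, -0.5, -0.2]
grip_width: 0.0862
grip_force: 0.0
tcp [0.515  0.0096 0.2088] 0.554 -> dx -0.0507 dy -0.0002 dz 0.1488 turn None
```

View pics/w11.png

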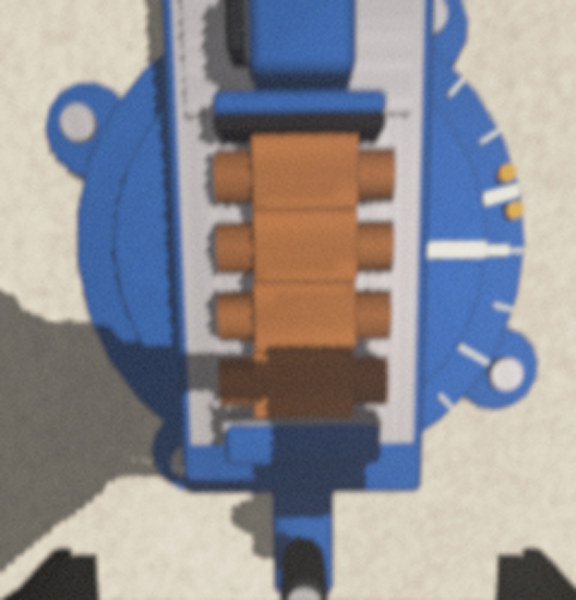

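Clamped tight: the row has no gaps, the button is out, and the vise is still at −15°. Now to the handle.

```bash
echo '[[[-0.025, 0, 0], 0], [[-0.0257, 0, 0], 0], [[0, 0, 0.03], 0], [[0, 0, 0.03], 0], [[0, 0, 0.03], 0], [[0, 0, 0.03], 0], [[0, 0, 0.02], 0], [[0, 0, 0.009], 0], [[0, 0, 0], 0], [[0, 0, 0], 0]]' | python3 nudge.py
echo '[[[0, 0, 0], 0], [[0, 0, 0], 0], [[0, 0, 0], 0], [[0, 0, 0], 0], [[0, 0, 0], 0], [[0, 0, 0], 0], [[0, 0, 0], 0], [[0, 0, 0], 0], [[0, 0, 0], 0], [[0, 0, 0], 0], [[0, 0, 0], 0], [[0, 0, 0], 0]]' | python3 nudge.py 0.01 12
```

```text
time: 42.58
position: [0.4729, -0.0167, 0.0593]
tool_rot: [0.962, 0.275, 0.0, 0.0]
ft_force: [-0.2, -1.2, -0.2]
grip_width: 0.0862
grip_force: 0.0
time: 43.58
position: [0.4724, -0.0172, 0.0593]
tool_rot: [0.962, 0.275, 0.0, 0.001]
ft_force: [1.4, -1.5, 0.3]
grip_width: 0.0178
grip_force: 12.0
```

Sleeve gripped (17.8 mm). Swivelling 60° CCW along the arc, the tool turning with the vise.

```bash
echo '[[[0.00017, 0.00654, 0], -0.0524], [[0.00017, 0.00654, 0], -0.0524], [[0.00017, 0.00654, 0], -0.0524], [[0.00017, 0.00654, 0], -0.0524], [[0.00017, 0.00654, 0], -0.0524], [[0.00017, 0.00654, 0], -0.0524], [[0.00017, 0.00654, 0], -0.0524], [[0.00017, 0.00654, 0], -0.0524], [[0, 0, 0], 0]]' | python3 nudge.py
echo '[[[0.00017, 0.00654, 0], -0.0524], [[0.00017, 0.00654, 0], -0.0524], [[0.00017, 0.00654, 0], -0.0524], [[0.00017, 0.00654, 0], -0.0524], [[0.00017, 0.00654, 0], -0.0524], [[0.00017, 0.00654, 0], -0.0524], [[0.00017, 0.00654, 0], -0.0524], [[0.00017, 0.00654, 0], -0.0524], [[0.00017, 0.00654, 0], -0.0524], [[0.0001, 0.00327, 0], -0.0262], [[0.0001, 0.00327, 0], -0.0262], [[0, 0, 0], 0], [[0, 0, 0], 0], [[0, 0, 0], 0], [[0, 0, 0], 0], [[0, 0, 0], 0]]' | python3 nudge.py
python3 - <<'E'
from h import *
d0=np.array([np.cos(.556),np.sin(.556)]);A=np.array([.5256,.0165])+.0616*d0
p,a=tcp();v=A-p[:2];print('vise yaw by handle',np.arctan2(v[1],v[0]),'tool yaw',a,'R',np.linalg.norm(v),'target 1.603')
E
```

```text
time: 44.33
position: [0.5087, -0.0549, 0.0594]
tool_rot: [0.883, 0.469, 0.0, 0.001]
ft_force: [1.6, -3.8, -3.4]
grip_width: 0.0176
grip_force: 12.0
time: 45.67
position: [0.5701, -0.0762, 0.0594]
tool_rot: [0.732, 0.681, 0.0, 0.001]
ft_force: [2.7, -5.1, -2.9]
grip_width: 0.0172
grip_force: 12.0
vise yaw by handle 1.508163770990369 tool yaw 1.498667512801907 R 0.12545805413249056 target 1.603
```

Six degrees remain (only 54° was commanded).

```bash
echo '[[[0.0001, 0.00327, 0], -0.0262], [[0.0001, 0.00327, 0], -0.0262], [[0.0001, 0.00327, 0], -0.0262], [[0.0001, 0.00327, 0], -0.0262], [[0, 0, 0], 0], [[0, 0, 0], 0], [[0, 0, 0], 0], [[0, 0, 0], 0], [[0, 0, 0], 0], [[0, 0, 0], 0]]' | python3 nudge.py
echo '[[[0, 0, 0], 0], [[0, 0, 0], 0], [[0, 0, 0], 0], [[0, 0, 0], 0], [[0, 0, 0], 0], [[0, 0, 0], 0]]' | python3 nudge.py 0.07
echo '[[[0, 0, -0.02], 0], [[0, 0, -0.03], 0], [[0, 0, -0.03], 0], [[0, 0, -0.03], 0], [[0, 0, -0.03], 0], [[0, 0, 0], 0], [[0, 0, 0], 0], [[0, 0, 0], 0]]' | python3 nudge.py
python3 - <<'E'
from h import *
print(tcp())
c=snap('wrist','wrist12');cv2.imwrite('pics/w12.png',cv2.resize(cv2.imread('pics/wrist12.png')[0:250,180:460],(672,600),interpolation=cv2.INTER_CUBIC))
E
```

```text
time: 46.5
position: [0.5838, -0.0765, 0.0594]
tool_rot: [0.696, 0.719, 0.001, 0.002]
ft_force: [4.0, -5.5, -3.9]
grip_width: 0.0179
grip_force: 12.0
time: 47.0
position: [0.5816, -0.0749, 0.0593]
tool_rot: [0.695, 0.719, -0.0, -0.0]
ft_force: [-0.3, -0.4, -0.0]
grip_width: 0.0496
grip_force: 0.0
time: 47.67
position: [0.5812, -0.075, 0.1989]
tool_rot: [0.695, 0.719, -0.0, -0.001]
ft_force: [-0.1, -0.3, -0.6]
grip_width: 0.0695
grip_force: 0.0
(array([ 0.58121773, -0.07501733,  0.19885308]), np.float64(1.603848625592951))
```

View pics/w12.png

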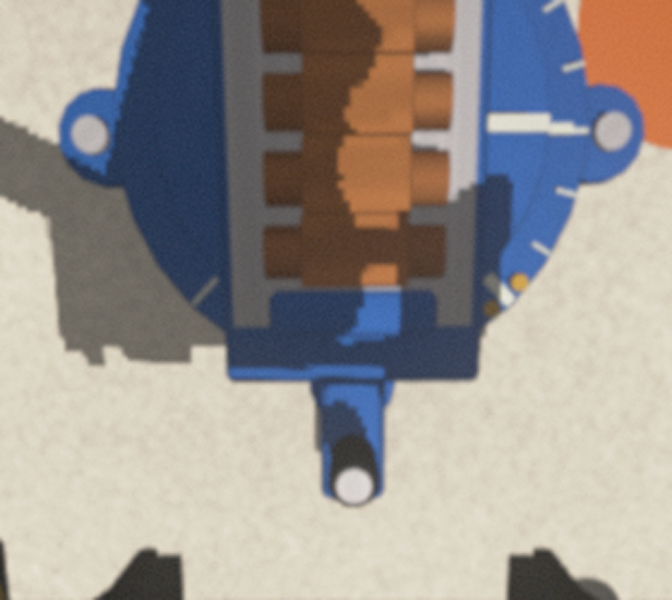

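The pointer is on the third mark past the studs (marks at (540,245) and (567,190), pointer at (565,127)). The row is still clamped and the gripper is clear.

```bash
python3 -c "
from rig import robot, cams, hand_in
print(hand_in())"
```

```text
the job is handed in; nothing more can be done
None
```

The job is handed in: all four spindles found are clamped in a flat row on the bed, and the vise rests at the third click (45°) past zero; no verdict was printed.

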